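# Start the disc grinder bench in the safe order

### The job

Start up the grinding bench in the safe order, only pressing with the closed fingertips: first push the white-dotted end of the blue rocker on the white extraction fan box fully down, then press the yellow button on the black dust meter fully in, and last press the green start button on the grey grinder station fully in, hold it there for a full second and let it come out again. Do not press the red stop button, do not lift, tip or push the dust meter out of its place, and leave all the other things on the bench where they are.

Things in the scene. Friction and masses are not known exactly. Their poses are not given: they have to be found in the camera images.
- fan_rocker (a joint): angle (rad) of the blue rocker switch on the extraction fan box. 0 = off (as found, within 0.05): the end with the white dot stands up; 0.40 = on, fully home: that end lies level. It pivots at the middle of the box top and is held only by friction (about 5 N at the end's middle), so it stays where it is left
- fan_on_end (a point): point on top of the white-dotted wing of the rocker, 24 mm from the pivot, the spot to press; the wing is 34 mm long and 36 mm wide. It moves with the rocker: about 76 mm above the table when off, 67 mm when fully on (about 9 mm down). Each wing lies level when it is the pressed one
- fan_box: extraction fan box, white, fixed to the table (its place changes from run to run), 130 (x) x 120 (y) x 60 mm high; origin under its centre. The rocker lies along its x axis, dotted end to +x, and pivots above the origin; a small green lamp near one corner
- meter_button (a joint): travel (m) of the yellow latching button on the dust meter: 0 = out (as found, within 0.001), 0.006 = fully in. About 4 N pushes it; it stays where it is left
- meter_button_top (a point): centre of the yellow button's top face, 32 mm across; 84 mm above the table when out, 78 mm when fully in, where it still stands 8 mm above the case
- dust_meter: portable dust meter, black box 130 (x) x 120 (y) x 70 mm high, standing loose on the table, 0.6 to 1.0 kg; origin under its centre. The yellow button is 30 mm to -x of the centre on the top; a dark display and a steel knob lie in the middle of the top; a steel carrying handle across the top near the +x edge rises 33 mm above the case; a brass inlet stub sticks out 23 mm from the +x side
- start_button (a joint): travel (m) of the green start button: 0 = out, 0.006 = fully in; springs back when let go; 5 N takes it fully in
- start_button_top (a point): centre of the green button's top face, 32 mm across, 77 mm above the table when out, 71 mm when fully in
- stop_button (a joint): travel (m) of the red stop button: 0 = out, 0.006 = fully in; springs back; not to be pressed
- stop_button_top (a point): centre of the red button's top face, 36 mm across, 77 mm above the table; 64 mm from the green button's centre
- grinder_station: grinder control station, grey box with a yellow panel, fixed to the table (its place changes from run to run), 130 (x) x 120 (y) x 55 mm high; origin under its centre. Green button 32 mm to +y of the centre, red button 32 mm to -y, each in a black collar 12 mm high
- puck_a: black rubber sample holder, a stepped round puck 36 mm across and 30 mm high, standing between the boxes on the left; origin under its centre
- puck_b: a second, identical black puck (36 mm across, 30 mm high), between the boxes on the right; origin under its centre
- disc_stack: dark red stack of abrasive discs, 150 mm across and 12 mm high, lying at the back; origin under its centre
- air_gun: blue compressed-air gun lying flat at the back, body 90 x 45 mm and 24 mm high, thin steel nozzle to +x; origin on its underside
- die_grinder: yellow hand grinder lying on the left, about 205 mm long with its spindle, 34 mm wide and high; origin under the middle of the yellow body
- paste_jar: orange jar with a white cap on the right, 60 mm across and 80 mm high; origin under its centre
- wrench: steel wrench lying flat at the back left; origin on its underside
Not all that is in view belongs to the job. What is shaped like the grinder_station but brown is not meant. Several things have the shape of the dust_meter; the one meant has the colours described above.

How it is judged:
By the outcome, as a careful person would: the job done as asked, in the order asked, and still so for the second after the job is handed in, with the robot touching nothing.
It also fails if it takes over 53 s, if anything falls off the work surface, if the arm or the gripper's body presses on something with over 40 N, if the wrist force passes 120 N, or if a joint passes its speed limit or range.

### The arm

A 6-joint arm with a two-finger parallel gripper is mounted at the origin on the work surface. World frame = base frame: x ahead of the robot, y to its left, z up, the work surface at z = 0. Lengths are in m, angles in rad, forces in N, time in s.
With the tool pointing down it reaches from about 0.375 to 0.975 m from the base axis. Payload 3.8 kg.
Tool frame: the origin (TCP) lies midway between the tips of the shut fingers; the grasp point (between the pads) lies 19 mm behind it; z points along the fingers, y is the line along which they close (so a half turn about z gives the same grasp; the last joint's range is limited). The gripper opens to 85 mm and grips with 20 to 120 N. Pads are 22 mm wide; open, the fingers measure 114 mm over their backs; the gripper's body (76 mm by 85 mm) begins 54 mm behind the grasp point. The pads swing forward as they close: fully open they stand 13 mm farther back than shut.
Start: joints at [1.246, 0.264, 1.604, -0, 1.274, -0.037], TCP at [0.192, 0.647, 0.231] pointing down, gripper open.
Joint ranges: [-2.63, 2.63], [-0.94, 2.18], [0.31, 2.57], [-1.31, 4.45], [0, 2.66], [-2.55, 2.55]. Speed limits (rad/s): [2.57, 2.57, 3.14, 3.14, 3.14, 3.14].

### API

Orientations are given as a rotation vector (axis times angle).
In Python, from workcell import bot gives the robot as it stands.
- The arm moves only by the tool jog_arm, never from a script. Its argument "motion" is a list of rows, each a list of 5 numbers: the opening, from -1 (shut) to 1 (fully open), then the shift along the tool's x, y, z in mm, then the turn about the tool's z in degrees. In form: [[claw, x, y, z, twist], ...]. A call has 1 to 10 rows; each row shifts and turns the commanded pose from where the row before left it, along the tool's axes as they then stand; what a row does not reach is not made up. A row lasts 1/12 s, in which the tool goes at most 41.7 mm and 7.16 degrees, less where a joint would pass 70% of its speed; a pose out of reach is approached as far as the arm can. A call with a gripper value outside its range is refused whole. The fingers move at their own pace and stop on an object; "force" is the grip in N (left out, the last holds). Time passes only in rows, so rows that do not move let the fingers close. It gives the time, the measured TCP pose, the force, the opening and the grip force at its end, in the units of the state.
- bot.read_state(): the state, without advancing time (a new reading comes with each control period).
- bot.read_camera(name): name is "side" or "top"; returns (picture, depth): 480x640x3 uint8, red, green, blue; 480x640 float32, m along the optical axis (not along the pixel's ray), 0 where there is no reading.
- bot.get_calibration(name): a dict with "vfov" (degrees; the focal length in pixels is half the picture's height over the tangent of half this angle, whatever the lens; pixels are square), "cx", "cy" (the principal point, pixels), "dist" ([k1, k2, p1, p2, k3] as OpenCV has them; the pictures are not rectified), "rvec" (rotation vector, rad) and "tvec" (3), from world to camera coordinates, as OpenCV has them. Camera axes: x right, y down, z forward; pixel columns grow to the right and rows downward; lengths in m; the calibration is good to about 2 mm. A picture is of the moment at which its call begins. get_calibration takes no time and is no camera call.
- bot.finish_job(): hands the job in; it is judged then, once.
The state is a dict: "time": time; "q": joint angles; "joint_vel": joint speeds; "joint_torque": joint torques, N m; "tool_pos": TCP position; "tcp_rot": TCP orientation; "wrist_force": force on the tool from outside, world axes, zero at the start; "torque": the same for the moment, N m; "width": opening from 0.0 (shut) to 1.0 (fully open); "grip_force": force on a finger pad.
Only numpy, scipy, OpenCV 4.12 (cv2) and the standard library are available. Lean on these libraries where they do the work, as an engineer would, in place of code of your own. Each camera call takes 0.05 s, during which the arm holds its last target. There are 200 camera calls.

## Working session

There is one attempt and no reset: what is moved stays moved. The work goes in short steps, Python scripts to look and compute and a tool call to move; the robot and the scene stay as the last step left them, time stands still between calls to the robot, and variables do not carry over. Pictures are saved under pics/ and viewed, at most 10 in all, crops included, and the job is handed in when it is done.

Besides the shell and the picture viewer there is one more tool, called after "Call:" as name([rows], argument=value, ...), one row to a line, values as JSON. jog_arm: Moves the arm, as the interface text tells. Its arguments: {"type":"object","properties":{"motion":{"type":"array"},"force":{"type":"number"}},"required":["motion"]}

```bash
mkdir -p pics; cat > h.py <<'E'
import numpy as np, cv2
from workcell import bot
def cam(n):
    c=bot.get_calibration(n); f=240/np.tan(np.radians(c["vfov"])/2)
    K=np.array([[f,0,c["cx"]],[0,f,c["cy"]],[0,0,1]]); R=cv2.Rodrigues(np.array(c["rvec"],float))[0]
    return K,np.array(c["dist"],float),R,np.array(c["tvec"],float).ravel()
def onplane(n,uv,z):
    K,d,R,t=cam(n); p=cv2.undistortPoints(np.array(uv,float).reshape(-1,1,2),K,d).reshape(-1,2)
    r=np.c_[p,np.ones(len(p))]@R; o=-R.T@t
    return o+r*((z-o[2])/r[:,2])[:,None]
def bydepth(n,uv,D):
    K,d,R,t=cam(n); p=cv2.undistortPoints(np.array(uv,float).reshape(-1,1,2),K,d).reshape(-1,2)
    return (np.c_[p,np.ones(len(p))]*np.array(D)[:,None]-t)@R
E
python3 - <<'E'
from h import *
for n in("top","side"):
    im,d=bot.read_camera(n); cv2.imwrite(f"pics/{n}0.png",im[:,:,::-1]); np.savez(f"{n}0.npz",im=im,d=d)
    K,_,R,t=cam(n); print(n,K[0,0],-R.T@t)
s=bot.read_state(); print(s["time"],s["tool_pos"],s["tcp_rot"])
E
```

```text
top 583.2853339107103 [0.29054273 0.01644603 1.57590231]
side 479.09443244980434 [ 0.06538639 -0.91917563  1.07372086]
0.1 [0.19136331 0.64660912 0.23007186] [-0.45042648 -3.10872921  0.00315442]
```

View pics/top0.png

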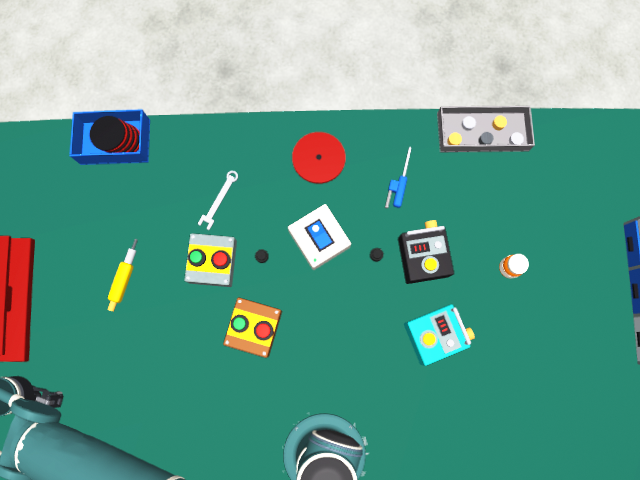

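View pics/side0.png

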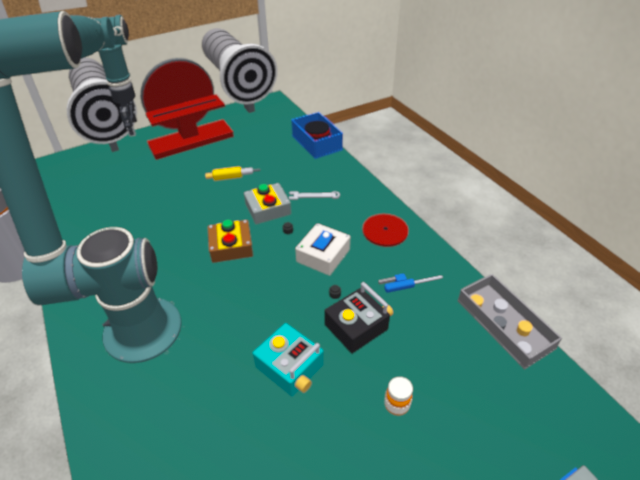

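The top picture shows these candidates:
- **Dust meter:** black at (427,253), or the cyan one at (438,335). I choose black.
- **Grinder station:** grey at (210,260), or the brown one at (253,327). I choose grey.
- **Fan box:** only the white one at (319,237).

The tray buttons at (455,139) and (500,122) are clutter. Next is a close crop plus measurements.

```bash
python3 - <<'E'
from h import *
a=np.load("top0.npz"); im=a["im"]; dd=a["d"]
cv2.imwrite("pics/crop1.png",cv2.resize(im[195:295,175:465][:,:,::-1],None,fx=2.75,fy=2.75,interpolation=cv2.INTER_CUBIC))
hsv=cv2.cvtColor(im,cv2.COLOR_RGB2HSV)
def blob(name,lo,hi,box,z,n="top",img=None):
    h=hsv if img is None else img
    x0,y0,x1,y1=box; m=np.zeros((480,640),np.uint8); m[y0:y1,x0:x1]=cv2.inRange(h,lo,hi)[y0:y1,x0:x1]
    k,l,s,c=cv2.connectedComponentsWithStats(m)
    for i in np.argsort(-s[1:,4])[:2]+1:
        print(n,name,s[i,4],c[i].round(1),"plane",onplane(n,c[i],z)[0].round(4))
blob("green",(45,120,80),(75,255,255),(183,235,208,285),.077)
blob("red",(0,150,80),(8,255,255),(208,235,238,285),.077)
blob("yellow",(20,120,120),(35,255,255),(415,250,447,285),.084)
blob("blue",(100,120,80),(120,255,255),(290,205,350,270),.07)
blob("white",(0,0,190),(180,40,255),(285,200,355,272),.06)
b=np.load("side0.npz"); hs=cv2.cvtColor(b["im"],cv2.COLOR_RGB2HSV)
blob("green",(45,120,80),(75,255,255),(250,180,275,197),.077,"side",hs)
blob("yellow",(20,120,120),(35,255,255),(335,305,362,325),.084,"side",hs)
blob("blue",(100,120,80),(120,255,255),(300,225,345,255),.07,"side",hs)
E
```

```text
top green 122 [195.6 256.5] plane [0.5178 0.3213 0.077 ]
top red 159 [219.7 258.7] plane [0.5108 0.2579 0.077 ]
top yellow 119 [430.2 263.9] plane [ 0.4833 -0.2881  0.084 ]
top blue 342 [319.8 235.5] plane [ 0.5673 -0.004   0.07  ]
top white 1694 [319.  235.3] plane [ 0.5698 -0.0021  0.06  ]
top white 35 [315.3 227.8] plane [0.5901 0.0073 0.06  ]
side green 57 [262.9 188. ] plane [0.5153 0.3148 0.077 ]
side yellow 112 [347.8 314.2] plane [ 0.4833 -0.2882  0.084 ]
side blue 179 [321.9 241.6] plane [ 0.564  -0.0088  0.07  ]
```

View pics/crop1.png

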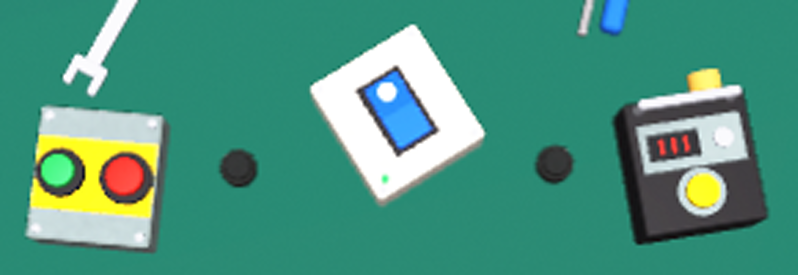

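The crop shows the white dot at top pixel (315,228), on the wing towards the back-left. The grey station has green at (196,257) and red at (220,259). The black meter has its yellow button at (430,264). All three choices are confirmed, so I'll work out the moves.

```bash
cat > go.py <<'E'
import sys; from h import *
s=bot.read_state(); R=cv2.Rodrigues(np.array(s["tcp_rot"]))[0]
p=np.array(s["tool_pos"]); print(s["time"],p.round(4),np.array(s["q"]).round(2))
print((1000*R.T@(np.array(eval(sys.argv[1]))-p)).round(1))
E
python3 go.py "(.588,.008,.12)"; python3 -c "
from h import *; print(onplane('top',(315.3,227.8),.076))"
```

```text
0.1 [0.1914 0.6466 0.2301] [ 1.25  0.26  1.61  0.    1.27 -0.04]
[-561.6 -499.5  111. ]
[[0.5870226  0.00727321 0.076     ]]
```

Call:
jog_arm([
  [-1, -14, -12, 0, 0],
  [-1, -24, -22, 0, 0],
  [-1, -28, -25, 0, 0],
  [-1, -28, -25, 0, 0],
  [-1, -28, -25, 0, 0],
  [-1, -28, -25, 0, 0],
  [-1, -28, -25, 0, 0],
  [-1, -28, -25, 0, 0],
  [-1, -28, -25, 0, 0],
  [-1, -28, -25, 0, 0],
], force=40)

```text
time: 0.93
tool_pos: [0.3767, 0.3466, 0.2309]
tcp_rot: [-0.45, -3.109, 0.001]
wrist_force: [1.5, -0.2, 1.0]
width: -0.002
grip_force: 0.0
```

Call:
jog_arm([
  [-1, -28, -25, 0, 0],
  [-1, -28, -25, 0, 0],
  [-1, -28, -25, 0, 0],
  [-1, -28, -25, 0, 0],
  [-1, -28, -25, 0, 0],
  [-1, -28, -25, 0, 0],
  [-1, -28, -25, 0, 0],
  [-1, -28, -25, 5, 0],
  [-1, -28, -25, 10, 0],
  [-1, -20, -18, 10, 0],
])

```text
time: 1.77
tool_pos: [0.5697, 0.0354, 0.2062]
tcp_rot: [0.452, 3.107, -0.001]
wrist_force: [0.4, 0.3, 0.5]
width: -0.003
grip_force: 0.0
```

```bash
python3 go.py "(.588,.008,.12)"
```

```text
1.7667 [0.5697 0.0354 0.2062] [ 0.02  0.08  1.86 -0.    1.2  -1.26]
[-25.2 -21.   86.2]
```

Call:
jog_arm([
  [-1, -14, -11, 20, 0],
  [-1, -14, -11, 25, 0],
  [-1, 0, 0, 25, 0],
  [-1, 0, 0, 15, 0],
  [-1, 0, 0, 0, 0],
  [-1, 0, 0, 0, 0],
  [-1, 0, 0, 0, 0],
])

```text
time: 2.35
tool_pos: [0.5894, 0.0094, 0.1222]
tcp_rot: [0.45, 3.108, 0.0]
wrist_force: [-0.6, -0.1, 0.0]
width: -0.006
grip_force: 0.0
```

```bash
python3 go.py "(.588,.008,.076)"; python3 - <<'E'
from h import *
im,d=bot.read_camera("side"); c=im[160:280,260:400][:,:,::-1]; cv2.imwrite("pics/s1.png",cv2.resize(c,None,fx=5,fy=5,interpolation=cv2.INTER_CUBIC))
E
```

```text
2.35 [0.5894 0.0094 0.1222] [-0.03  0.19  1.9   0.    1.05 -1.31]
[ 1.  -1.8 46.2]
```

View pics/s1.png

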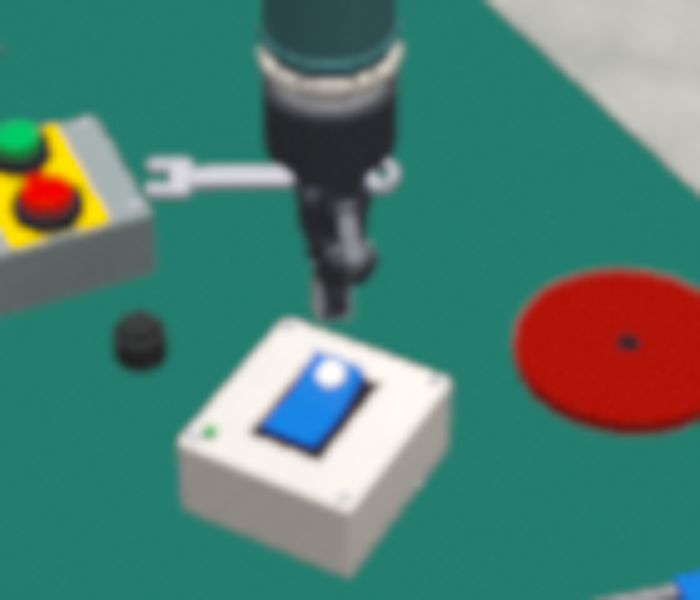

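The shut tips, at about (327,222) in the side picture, stand right above the dot at (326,235). I press down in small steps.

Call:
jog_arm([
  [-1, 0, 0, 20, 0],
  [-1, 0, 0, 16, 0],
  [-1, 0, 0, 6, 0],
  [-1, 0, 0, 4, 0],
  [-1, 0, 0, 3, 0],
  [-1, 0, 0, 3, 0],
  [-1, 0, 0, 2, 0],
  [-1, 0, 0, 0, 0],
  [-1, 0, 0, 0, 0],
])

```text
time: 3.15
tool_pos: [0.5904, 0.0092, 0.0685]
tcp_rot: [0.45, 3.106, 0.0]
wrist_force: [2.1, 0.9, 3.8]
width: -0.001
grip_force: 2.1
```

Call:
jog_arm([
  [-1, 0, 0, 1, 0],
  [-1, 0, 0, 1, 0],
  [-1, 0, 0, 0, 0],
  [-1, 0, 0, 0, 0],
])

```text
time: 3.48
tool_pos: [0.5904, 0.0092, 0.067]
tcp_rot: [0.45, 3.106, 0.001]
wrist_force: [1.5, 2.2, 8.9]
width: -0.0
grip_force: 4.6
```

Call:
jog_arm([
  [-1, 0, 0, 1, 0],
  [-1, 0, 0, 1, 0],
  [-1, 0, 0, 0, 0],
  [-1, 0, 0, 0, 0],
])

```text
time: 3.82
tool_pos: [0.5905, 0.0092, 0.0669]
tcp_rot: [0.45, 3.106, 0.001]
wrist_force: [-3.4, 1.9, 20.5]
width: 0.003
grip_force: 9.9
```

It bottomed out at 66.9 mm with 20 N. I lift off and head for the meter, working out the shift from up there.

Call:
jog_arm([
  [-1, 0, 0, -10, 0],
  [-1, 0, 0, -25, 0],
  [-1, 0, 0, -35, 0],
  [-1, 0, 0, -20, 0],
  [-1, 0, 0, 0, 0],
  [-1, 0, 0, 0, 0],
])

```text
time: 4.32
tool_pos: [0.5889, 0.0088, 0.154]
tcp_rot: [0.451, 3.108, -0.001]
wrist_force: [0.5, 0.6, -0.2]
width: 0.002
grip_force: 0.0
```

```bash
python3 go.py "(.4833,-.288,.115)"; python3 - <<'E'
from h import *
im,d=bot.read_camera("side"); c=im[200:290,270:380][:,:,::-1]; cv2.imwrite("pics/s2.png",cv2.resize(c,None,fx=5,fy=5,interpolation=cv2.INTER_CUBIC))
E
```

```text
4.3167 [0.5889 0.0088 0.154 ] [-0.03  0.16  1.87 -0.    1.1  -1.31]
[  17.  -314.6   39.1]
```

View pics/s2.png

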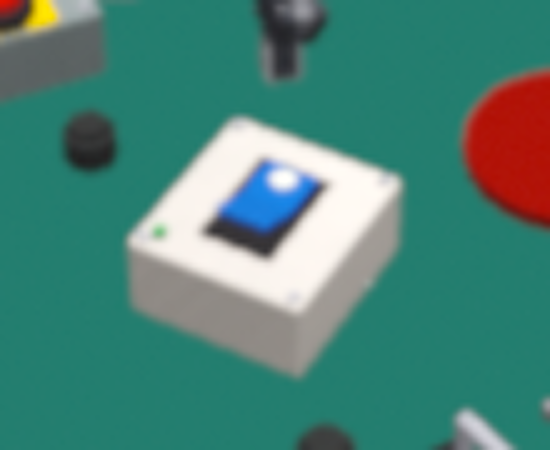

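The rocker's dotted wing, at about (326,236), now lies down. I move over the yellow meter button.

Call:
jog_arm([
  [-1, 1, -15, 0, 0],
  [-1, 2, -30, 0, 0],
  [-1, 2, -38, 0, 0],
  [-1, 2, -38, 0, 0],
  [-1, 2, -38, 0, 0],
  [-1, 2, -38, 0, 0],
  [-1, 2, -38, 0, 0],
  [-1, 2, -38, 0, 0],
  [-1, 2, -28, 10, 0],
  [-1, 0, -14, 10, 0],
])

```text
time: 5.2
tool_pos: [0.4801, -0.291, 0.1315]
tcp_rot: [-0.455, -3.106, 0.001]
wrist_force: [-0.7, -0.2, -0.6]
width: 0.001
grip_force: 0.0
```

Call:
jog_arm([
  [-1, 0, 0, 15, 0],
  [-1, 0, 0, 4, 0],
  [-1, 0, 0, 0, 0],
  [-1, 0, 0, 0, 0],
])

```text
time: 5.53
tool_pos: [0.4822, -0.2868, 0.1129]
tcp_rot: [-0.449, -3.106, -0.002]
wrist_force: [0.3, 0.5, 0.2]
width: 0.001
grip_force: 0.0
```

```bash
python3 go.py "(.4833,-.288,.084)"; python3 - <<'E'
from h import *
im,d=bot.read_camera("side"); np.save("s3.npy",im); c=im[250:370,290:420][:,:,::-1]; cv2.imwrite("pics/s3.png",cv2.resize(c,None,fx=5,fy=5,interpolation=cv2.INTER_CUBIC))
E
```

```text
5.5333 [ 0.4822 -0.2868  0.1129] [-0.58  0.16  1.96  0.    1.02 -1.86]
[-1.5 -0.8 28.9]
```

View pics/s3.png

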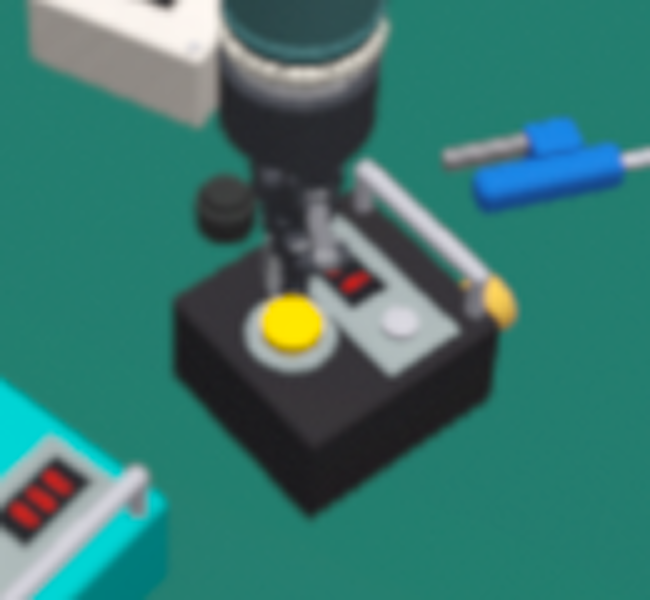

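The tips, at about (349,305), are above the yellow button at (348,314). I press.

Call:
jog_arm([
  [-1, -1, -1, 14, 0],
  [-1, 0, 0, 10, 0],
  [-1, 0, 0, 4, 0],
  [-1, 0, 0, 2, 0],
  [-1, 0, 0, 2, 0],
  [-1, 0, 0, 2, 0],
  [-1, 0, 0, 1, 0],
  [-1, 0, 0, 1, 0],
  [-1, 0, 0, 0, 0],
  [-1, 0, 0, 0, 0],
])

```text
time: 6.42
tool_pos: [0.4842, -0.2894, 0.0786]
tcp_rot: [0.451, 3.108, -0.001]
wrist_force: [-0.5, 1.7, 2.8]
width: 0.002
grip_force: 1.5
```

Call:
jog_arm([
  [-1, 0, 0, 1, 0],
  [-1, 0, 0, 0, 0],
  [-1, 0, 0, 0, 0],
])

```text
time: 6.67
tool_pos: [0.4842, -0.2895, 0.078]
tcp_rot: [0.451, 3.108, -0.0]
wrist_force: [-2.4, 3.0, 5.3]
width: 0.003
grip_force: 3.0
```

Call:
jog_arm([
  [-1, 0, 0, 1, 0],
  [-1, 0, 0, 1, 0],
  [-1, 0, 0, 0, 0],
  [-1, 0, 0, 0, 0],
])

```text
time: 7.0
tool_pos: [0.4843, -0.2895, 0.0779]
tcp_rot: [0.45, 3.108, -0.0]
wrist_force: [-5.4, 4.8, 17.3]
width: 0.004
grip_force: 8.6
```

It bottomed out with 17 N. I lift and cross to the green button.

Call:
jog_arm([
  [-1, 0, 0, -10, 0],
  [-1, 0, 0, -25, 0],
  [-1, 0, 0, -35, 0],
  [-1, 0, 0, -20, 0],
  [-1, 0, 0, 0, 0],
  [-1, 0, 0, 0, 0],
])

```text
time: 7.5
tool_pos: [0.4851, -0.2904, 0.1672]
tcp_rot: [0.45, 3.105, -0.004]
wrist_force: [-0.4, 0.5, -0.4]
width: -0.001
grip_force: 0.0
```

```bash
python3 go.py "(.5172,.3195,.11)"; python3 - <<'E'
from h import *
im,d=bot.read_camera("side"); o=np.load("s3.npy")
c=np.hstack([x[250:370,290:420][:,:,::-1] for x in(o,im)]); cv2.imwrite("pics/s4.png",cv2.resize(c,None,fx=3,fy=3,interpolation=cv2.INTER_CUBIC))
E
```

```text
7.5 [ 0.4851 -0.2904  0.1672] [-0.58  0.1   1.91 -0.    1.12 -1.87]
[142.6 594.1  55.5]
```

View pics/s4.png

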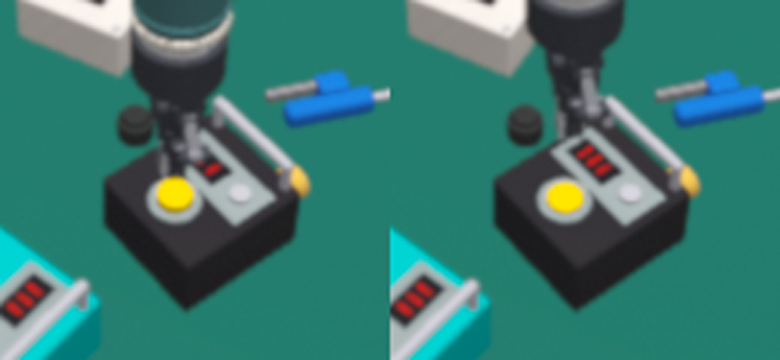

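The button is in at (348,316) and the meter hasn't moved. I cross to the green button.

Call:
jog_arm([
  [-1, 4, 16, 0, 0],
  [-1, 6, 28, 0, 0],
  [-1, 8, 34, 0, 0],
  [-1, 8, 34, 0, 0],
  [-1, 8, 34, 0, 0],
  [-1, 8, 34, 0, 0],
  [-1, 8, 34, 0, 0],
  [-1, 8, 34, 0, 0],
  [-1, 8, 34, 0, 0],
  [-1, 8, 34, 0, 0],
])

```text
time: 8.38
tool_pos: [0.5009, 0.0363, 0.163]
tcp_rot: [-0.45, -3.106, 0.001]
wrist_force: [-0.4, 0.0, 0.4]
width: 0.001
grip_force: 0.0
```

Call:
jog_arm([
  [-1, 8, 34, 0, 0],
  [-1, 8, 34, 0, 0],
  [-1, 8, 34, 0, 0],
  [-1, 8, 34, 0, 0],
  [-1, 8, 34, 0, 0],
  [-1, 8, 34, 0, 0],
  [-1, 8, 34, 0, 0],
  [-1, 8, 25, 0, 0],
  [-1, 5, 12, 0, 0],
  [-1, 0, 0, 0, 0],
])

```text
time: 9.22
tool_pos: [0.513, 0.32, 0.1629]
tcp_rot: [-0.445, -3.107, 0.002]
wrist_force: [-0.2, 0.0, 0.7]
width: -0.002
grip_force: 0.0
```

Call:
jog_arm([
  [-1, 0, 0, 20, 0],
  [-1, 0, 0, 20, 0],
  [-1, 0, 0, 14, 0],
  [-1, 0, 0, 0, 0],
  [-1, 0, 0, 0, 0],
  [-1, 0, 0, 0, 0],
])

```text
time: 9.72
tool_pos: [0.5148, 0.3172, 0.1115]
tcp_rot: [0.452, 3.109, -0.0]
wrist_force: [1.1, 0.1, -0.1]
width: -0.001
grip_force: 0.0
```

```bash
python3 go.py "(.5172,.3195,.077)"; python3 - <<'E'
from h import *
im,d=bot.read_camera("side"); c=im[120:240,210:340][:,:,::-1]; cv2.imwrite("pics/s5.png",cv2.resize(c,None,fx=5,fy=5,interpolation=cv2.INTER_CUBIC))
E
```

```text
9.7167 [0.5148 0.3172 0.1115] [ 0.51  0.23  1.87 -0.    1.03 -0.77]
[-1.7  2.9 34.5]
```

View pics/s5.png

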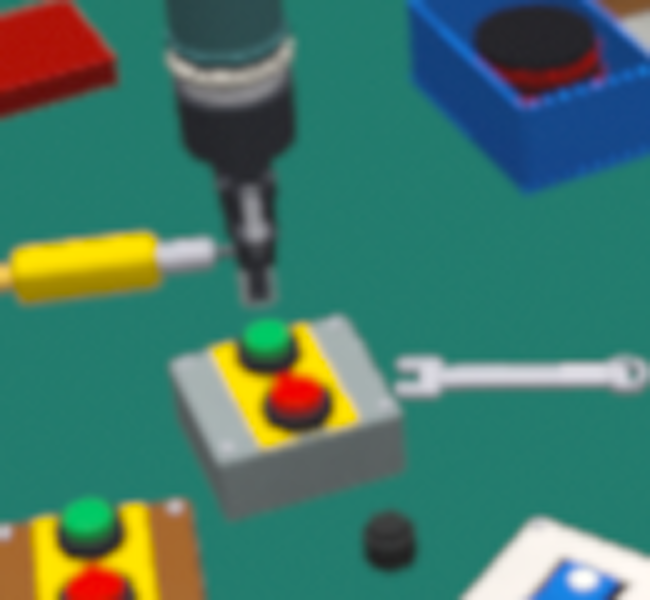

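The tips, at about (262,180), stand over the green button at (263,187), and red is well clear at (270,199). I correct by (-2,+3), press and hold.

Call:
jog_arm([
  [-1, -2, 3, 14, 0],
  [-1, 0, 0, 14, 0],
  [-1, 0, 0, 5, 0],
  [-1, 0, 0, 3, 0],
  [-1, 0, 0, 2, 0],
  [-1, 0, 0, 2, 0],
  [-1, 0, 0, 2, 0],
  [-1, 0, 0, 1, 0],
  [-1, 0, 0, 0, 0],
  [-1, 0, 0, 0, 0],
])

```text
time: 10.6
tool_pos: [0.5173, 0.3204, 0.0709]
tcp_rot: [0.45, 3.109, -0.0]
wrist_force: [-6.0, -4.6, 13.9]
width: -0.002
grip_force: 7.0
```

Call:
jog_arm([
  [-1, 0, 0, 0.5, 0],
  [-1, 0, 0, 0, 0],
  [-1, 0, 0, 0, 0],
  [-1, 0, 0, 0, 0],
  [-1, 0, 0, 0, 0],
  [-1, 0, 0, 0, 0],
  [-1, 0, 0, 0, 0],
  [-1, 0, 0, 0, 0],
  [-1, 0, 0, 0, 0],
  [-1, 0, 0, 0, 0],
])

```text
time: 11.43
tool_pos: [0.5173, 0.3204, 0.0709]
tcp_rot: [0.45, 3.109, -0.0]
wrist_force: [-7.0, -5.5, 16.5]
width: 0.003
grip_force: 8.2
```

Call:
jog_arm([
  [-1, 0, 0, 0, 0],
  [-1, 0, 0, 0, 0],
  [-1, 0, 0, 0, 0],
  [-1, 0, 0, 0, 0],
  [-1, 0, 0, 0, 0],
  [-1, 0, 0, 0, 0],
  [-1, 0, 0, 0, 0],
  [-1, 0, 0, 0, 0],
  [-1, 0, 0, 0, 0],
  [-1, 0, 0, 0, 0],
])

```text
time: 12.27
tool_pos: [0.5173, 0.3204, 0.0709]
tcp_rot: [0.45, 3.109, -0.0]
wrist_force: [-8.3, -5.9, 17.1]
width: -0.0
grip_force: 8.2
```

Call:
jog_arm([
  [-1, 0, 0, -8, 0],
  [-1, 0, 0, -20, 0],
  [-1, 0, 0, -35, 0],
  [-1, 0, 0, -35, 0],
  [-1, 0, 0, -20, 0],
  [-1, 0, 0, 0, 0],
  [-1, 0, 0, 0, 0],
  [-1, 0, 0, 0, 0],
])

```text
time: 12.93
tool_pos: [0.5169, 0.3203, 0.1852]
tcp_rot: [-0.45, -3.109, 0.0]
wrist_force: [-0.1, 0.2, -0.7]
width: 0.004
grip_force: 0.0
```

```bash
python3 - <<'E'
from h import *
im,d=bot.read_camera("side"); cv2.imwrite("pics/s6.png",im[:,:,::-1])
E
```

```text
(no output)
```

View pics/s6.png

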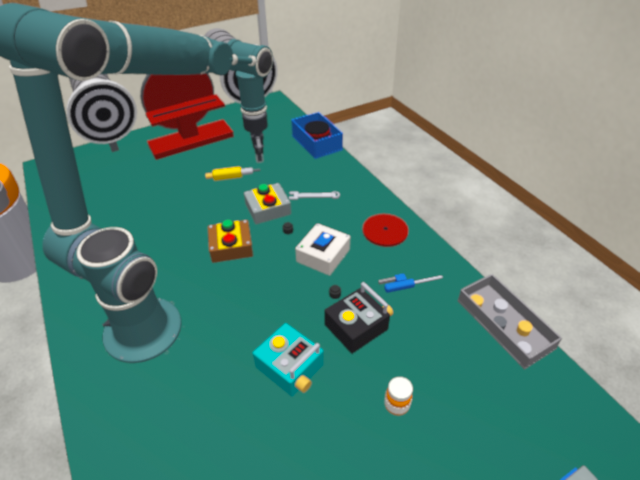

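The green button is out again at (263,188), the rocker is on at (322,240), the yellow button is in at (348,316), and nothing else has moved. I hand in the job.

```bash
python3 -c "
from workcell import bot; print(bot.finish_job())"
```

```text
the job is handed in; nothing more can be done
None
```

The job is handed in at about 13 s on the robot's clock: fan rocker pushed fully on, meter button pressed fully in, green start button held in for about 1.7 s and released, in that order, with the red button untouched and nothing else seen to move.

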